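Gauge the plinth's hole and fit the matching display post

ROBOT

A 7-joint arm with a two-finger parallel gripper is mounted at the origin on the work surface. World frame = base frame: x ahead of the robot, y to its left, z up, the work surface at z = 0. Lengths are in m, angles in rad, forces in N, time in s.
With the tool pointing down it reaches from about 0.4 to 0.85 m from the base axis. Payload 10.4 kg.
Tool frame: the origin (TCP) lies midway between the tips of the shut fingers; the grasp point (between the pads) lies 19 mm behind it (manip.tcp_to_grasp is the distance from the TCP to the grasp point, in m); x points along the fingers, y is the direction in which the jaws open and shut, and the axes are right-handed (so a half turn about x gives the same grasp; the last joint's range is limited). The gripper opens to 85 mm and grips with 20 to 120 N. Pads are 22 mm wide; open, the fingers measure 114 mm over their backs; the gripper's body (76 mm by 85 mm) begins 54 mm behind the grasp point. The pads swing forward as they close: fully open they stand 13 mm farther back than shut.
Start: joints at [-1.328, 0.332, -0.065, 1.46, 0.022, 1.35, -0.088], TCP at [0.164, 0.603, 0.231] pointing down, gripper open.
Joint ranges: [-2.6, 2.6], [-0.5, 2.12], [-1.47, 1.34], [0.16, 2.42], [-1.27, 4.41], [0.06, 2.06], [-2.6, 2.6]. Speed limits (rad/s): [2.22, 2.22, 2.79, 2.79, 3.14, 3.14, 3.14].

INTERFACE

Orientations are given as a unit quaternion [x, y, z, w].
In Python, from workcell import monitor, viewer, manip gives the robot as it stands. The module is installed in compiled form; this text tells all that it offers.
- The arm moves only by the tool send_rows, never from a script. Its arguments are lists of equal length, an entry for each row: "grip": the closure in counts, from 0 (fully open) to 255 (shut); "offset": the shift along the tool's x, y, z in mm, a list of three; "twist": the turn about the tool's x in degrees. In form: {"grip": [grip, ...], "offset": [[tx, ty, tz], ...], "twist": [twist, ...]}. A call has exactly 5 rows; each row is the pose to reach, as a shift and turn from the pose commanded when the call began, along the tool's axes at that moment; what a row does not reach only later rows make up. A row lasts 1/12 s, in which the tool goes at most 41.7 mm and 7.16 degrees, less where a joint would pass 70% of its speed; a pose out of reach is approached as far as the arm can. A call with a gripper value outside its range is refused whole. The fingers move at their own pace and stop on an object; "newtons" is the grip in N (left out, the last holds). Time passes only in rows, so rows that repeat a pose let the fingers close, or fill a call up. It gives the time, the measured TCP pose, the force and the opening at its end, in the units of the state.
- monitor.get_obs(): the state, without advancing time (a new reading comes with each control period).
- viewer.camera(name): name is "side" or "top" or "wrist"; returns (picture, depth): 480x640x3 uint8, blue, green, red; 480x640 float32, m along the optical axis (not along the pixel's ray), 0 where there is no reading.
- viewer.camera_model(name): a dict with "camera_matrix" (3x3 intrinsics, pixels), "R" (3x3) and "t" (3): a world point X has camera coordinates R X + t; the wrist camera has in their place "mount" (4x4, takes a point from camera to tool coordinates, whose origin is the TCP and whose axes are the tool frame's). Camera axes: x right, y down, z forward; pixel columns grow to the right and rows downward; lengths in m; the calibration is good to about 2 mm. A picture is of the moment at which its call begins: read the wrist's pose just before it. camera_model takes no time and is no camera call.
- manip.hand_in(): hands the job in, once; it reports no verdict.
Trained networks look in the newest picture that a camera, given by its name, has taken for a name from the list of things; names that differ only in an ending like _2 or _b are one class to them, and where a whole thing is asked for, a point or a joint stands for the part that bears it (a point fixed in the world has none). Each returns a list of dicts, best first, with "score" (0 to 1); they miss things now and then, are a little off and sometimes report something else, mostly with a low value. They report only what shows in the picture. A call takes as long as a camera call. They do not tell look-alikes from the thing itself.
- viewer.recognise(target, camera): "box" ([left, top, width, height] in pixels, round what is visible of it).
- viewer.regions_of(target, camera): "region" (480x640 bool, what is visible of it) and "box" ([left, top, width, height] in pixels, round what is visible of it).
- viewer.spot_point(target, camera): "position" ([column, row] in pixels: a listed point, or the origin of a listed thing).
The state is a dict: "clock": time; "joint_pos": joint angles; "joint_velocities": joint speeds; "tau": joint torques, N m; "position": TCP position; "ee_rot": TCP orientation; "ft_force": force on the tool from outside, world axes, zero at the start; "torque": the same for the moment, N m; "grip_width": opening from 0.0 (shut) to 1.0 (fully open).
Only numpy, scipy, OpenCV 4.12 (cv2) and the standard library are available. Lean on these libraries where they do the work, as an engineer would, in place of code of your own. Each camera call takes 0.05 s, during which the arm holds its last target.

TASK

Take the depth rod from its grey stand, lower it upright into the open, white-ringed hole in the brown wooden plinth until it touches the bottom, and put the rod back upright in its stand, fully home. Then take from the rack the one post whose stem below its red ring is as long as that hole is deep, and stand it in the hole fully home, so that the lower edge of the ring is level with the plinth's top. Leave the other two posts standing in the rack, and do not disturb the other things on the table.

Things in the scene. Friction and masses are not known exactly. Their poses are not given: they have to be found in the camera images.
- plinth: square brown wooden plinth, fixed to the table, 125 x 125 x 60 mm tall; origin at the centre of its underside, z up. Three vertical blind holes lie 40 mm from its centre, 120 degrees apart: one open, ringed in white, and two closed by fixed yellow caps, 22 mm across and 3 mm high, which are of no concern
- hole_mark: thin white ring, 24 mm across, painted on the plinth's top round its one open hole; its origin is the centre of the hole's mouth, level with the plinth's top (60 mm above the table), z up. The hole is 14.5 mm in diameter, its floor flat and rigid; it is 20, 30 or 40 mm deep, differs from one occasion to the next, and cannot be told from outside
- rod_stand: grey block fixed to the table, 75 x 75 x 45 mm tall, with a vertical hole 16 mm in diameter and 35 mm deep in the middle of its top, where the depth rod stands; origin at the centre of its underside, z up
- depth_rod: loose depth rod, 115 mm long, 80 g: a straight steel shaft 12 mm in diameter and 75 mm long (its last 2 mm narrowed to 9.6 mm) below an orange handle 24 mm in diameter and 40 mm tall. Origin at the centre of the tip, z along the rod to the handle. Bands round the shaft at 20 mm (yellow), 30 mm (red) and 40 mm (blue) from the tip. It starts upright in its stand, tip 10 mm above the table
- rack: blue rack fixed to the table, 185 mm long (its x), 56 mm wide, 30 mm tall, with three round sockets 14 mm in diameter and 12 mm deep on its middle line at x = -60, 0 and +60 mm; origin at the centre of its underside. The posts stand in it in any order
- post20: loose display post, 54 mm long, 60 g: brass stem 12 mm in diameter (its last 2 mm narrowed to 9.6 mm) and 40 mm long under a cork-coloured round head 30 mm in diameter and 14 mm tall. A red ring 3 mm wide is painted on the stem, its lower edge 20 mm from the foot. Origin at the centre of the foot, z up to the head. It starts upright in one of the rack's sockets, foot 18 mm above the table
- post30: loose display post, 64 mm long, 60 g: brass stem 12 mm in diameter (its last 2 mm narrowed to 9.6 mm) and 50 mm long under a cork-coloured round head 30 mm in diameter and 14 mm tall. A red ring 3 mm wide is painted on the stem, its lower edge 30 mm from the foot. Origin at the centre of the foot, z up to the head. It starts upright in one of the rack's sockets, foot 18 mm above the table
- post40: loose display post, 74 mm long, 60 g: brass stem 12 mm in diameter (its last 2 mm narrowed to 9.6 mm) and 60 mm long under a cork-coloured round head 30 mm in diameter and 14 mm tall. A red ring 3 mm wide is painted on the stem, its lower edge 40 mm from the foot. Origin at the centre of the foot, z up to the head. It starts upright in one of the rack's sockets, foot 18 mm above the table
- tape_roll: roll of yellow masking tape lying flat, 104 mm outside diameter, 25 mm tall; a bystander, origin at the centre of its underside
- mug: white mug, 80 mm across, 85 mm tall, handle along its +y; a bystander, origin at the centre of its underside
- tin: black and red cylindrical pencil tin, 56 mm across, 150 mm tall; a bystander, origin at the centre of its underside
- pebble: grey pebble, 48 mm across, 23 mm tall; a bystander, origin at the centre of its underside
- red_cap: red round tin cap, 36 mm across, 14 mm tall; a bystander, origin at the centre of its underside
- sharpener: small clear pencil sharpener, 38 x 26 x 32 mm; a bystander, origin at the centre of its underside
- pencil_red: red pencil lying flat, 170 mm long, 7 mm thick, along its x; a bystander, origin at the centre of its underside
- pencil_blue: blue pencil lying flat, 170 mm long, 7 mm thick, along its x; a bystander, origin at the centre of its underside
Things that resemble listed ones, but are neither listed nor needed, are in the scene too. Of the things like the depth_rod, leave any that is turquoise; of the rest the smaller one is meant. Leave any green or purple look-alike of the post40 alone.

How it is judged:
By the outcome, as a careful person would: the job done as asked, in the order asked, and still so for the second after the job is handed in, with the robot touching nothing.
It also fails if it takes over 67 s, if anything falls off the work surface, if the arm or the gripper's body presses on something with over 40 N, if the wrist force passes 120 N, or if a joint passes its speed limit or range.

## Working session

There is one attempt and no reset: what is moved stays moved. The work goes in short steps, Python scripts to look and compute and a tool call to move; the robot and the scene stay as the last step left them, time stands still between calls to the robot, and variables do not carry over. Pictures are saved under pics/ and viewed, and the job is handed in when it is done.

Besides the shell and the picture viewer there is one more tool, called after "Emit:" as a command line: name --pt "numbers of a row" for each row, then --argument value for the rest. send_rows: Moves the arm, as the interface text tells. Its arguments: {"type":"object","properties":{"grip":{"type":"array","items":{"type":"number"}},"offset":{"type":"array","items":{"type":"array","items":{"type":"number"}}},"twist":{"type":"array","items":{"type":"number"}},"newtons":{"type":"number"}},"required":["grip","offset","twist"]}

```bash
mkdir -p pics; cat > h.py <<'E'
import numpy as np, cv2
from workcell import monitor, viewer, manip
from scipy.spatial.transform import Rotation as R
def look(n,f):
    p,d=viewer.camera(n); cv2.imwrite('pics/'+f+'.png',p); np.save('pics/'+f+'.npy',d); return p,d
def model(n,obs=None):
    m=viewer.camera_model(n); K=np.array(m['camera_matrix'])
    if 'mount' in m:
        o=obs or monitor.get_obs(); T=np.eye(4);T[:3,:3]=R.from_quat(o['ee_rot']).as_matrix();T[:3,3]=o['position']
        C=T@np.array(m['mount']); 
        return K,C[:3,:3],C[:3,3]
    r=np.array(m['R']);t=np.array(m['t']).ravel(); return K,r.T,-r.T@t
def ray(M,px):
    K,Rw,c=M; d=Rw@np.linalg.inv(K)@np.array([px[0],px[1],1.]); return c,d
def atz(M,px,z):
    c,d=ray(M,px); return c+d*(z-c[2])/d[2]
def proj(M,X):
    K,Rw,c=M; q=K@(Rw.T@(np.asarray(X)-c)); return q[:2]/q[2]
def depthpt(M,px,z): 
    c,d=ray(M,px); return c+d*z
def tri(M1,p1,M2,p2):
    c1,d1=ray(M1,p1);c2,d2=ray(M2,p2)
    s=np.linalg.lstsq(np.stack([d1,-d2],1),c2-c1,rcond=None)[0]
    a=c1+d1*s[0];b=c2+d2*s[1]; return (a+b)/2,np.linalg.norm(a-b)
E
python3 - <<'E'
from h import *
np.set_printoptions(precision=4,suppress=True)
o=monitor.get_obs(); print(o['clock'],o['position'],o['ee_rot'],manip.tcp_to_grasp)
for n in('top','side','wrist'):
    look(n,n+'0'); M=model(n); print(n,M[2],M[1][:,2],M[0][0,0])
E
```

```text
0.0 [0.1641 0.6027 0.2305] [ 0.0932  0.7009 -0.0942  0.7008] 0.0187
top [ 0.4843 -0.0196  1.0318] [ 0.0817 -0.018  -0.9965] 479.72241650906045
side [0.5443 0.8111 0.7362] [ 0.025  -0.7892 -0.6136] 477.5546780139283
wrist [0.0859 0.6229 0.3733] [ 0.3005 -0.0837 -0.9501] 369.50626871227047
```

View pics/top0.png

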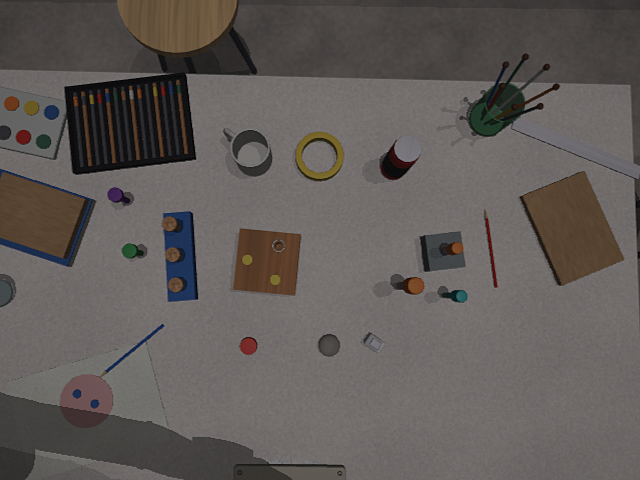

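View pics/side0.png

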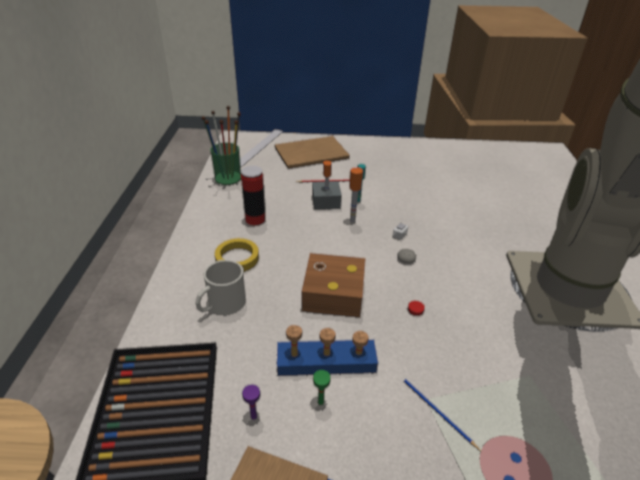

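View pics/wrist0.png

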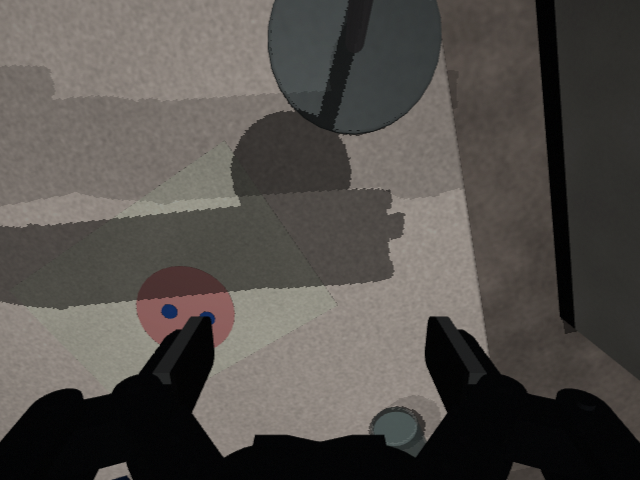

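Top view: the rod candidates are the orange rod in the grey stand at (455,248), a larger orange one standing free at (413,285), and a turquoise one at (459,296). I want the one in the stand. The rack posts are at (170,224), (172,254) and (176,285), with purple (116,195) and green (131,251) look-alikes. The open ring is at (279,245).

```bash
python3 - <<'E'
from h import *
np.set_printoptions(precision=4,suppress=True)
for n in('top','side'):
  for t in('depth_rod','post40','hole_mark','rod_stand','plinth','rack'):
    r=viewer.regions_of(t,n) 
    for q in r[:6]:
        print(n,t,round(q['score'],2),q['box'], np.argwhere(q['region']).mean(0)[::-1])
p=cv2.imread('pics/top0.png');s=cv2.imread('pics/side0.png')
a=cv2.resize(p[210:310,370:490],None,fx=4,fy=4,interpolation=2);b=cv2.resize(s[140:240,290:410],None,fx=4,fy=4,interpolation=2)
cv2.imwrite('pics/c1.png',cv2.resize(np.hstack([a,b]),(800,333)))
a=cv2.resize(p[215:305,225:315],(400,400),interpolation=2);b=cv2.resize(s[315:380,270:385],None,fx=3.4,fy=3.4,interpolation=2)
b=cv2.copyMakeBorder(b,0,400-b.shape[0],0,0,0)
cv2.imwrite('pics/c2.png',np.hstack([a,b]))
E
```

```text
top depth_rod 0.69 [398.0, 274.9, 24.8, 20.4] [410.8315 285.4565]
top depth_rod 0.47 [440.1, 244.3, 24.4, 8.4] [452.7831 248.4157]
top depth_rod 0.47 [442.1, 291.0, 24.5, 9.1] [455.8894 295.7404]
top post40 0.76 [172.3, 278.2, 11.6, 15.9] [175.9829 284.8229]
top post40 0.73 [120.6, 241.0, 20.2, 15.6] [130.1783 250.187 ]
top post40 0.68 [106.6, 189.5, 23.1, 18.6] [117.1867 195.5422]
top post40 0.59 [159.8, 217.3, 20.8, 11.2] [169.9717 224.0236]
top post40 0.45 [166.1, 250.3, 18.8, 15.5] [172.5075 254.3367]
top hole_mark 0.25 [232.6, 226.7, 73.0, 71.5] [266.4419 261.3655]
top rod_stand 0.67 [416.8, 228.0, 45.2, 43.5] [440.2681 251.4395]
top plinth 0.93 [234.4, 228.4, 67.2, 71.5] [266.8434 261.5016]
top plinth 0.36 [437.2, 241.5, 25.3, 12.3] [452.3922 248.5735]
top rack 0.75 [165.2, 207.4, 31.6, 93.9] [182.0732 256.6677]
side depth_rod 0.57 [349.3, 165.3, 9.6, 54.9] [354.4676 188.9421]
side depth_rod 0.53 [321.0, 161.1, 10.8, 26.0] [326.1223 173.8191]
side post40 0.92 [243.2, 385.2, 16.1, 35.1] [251.1913 397.9668]
side post40 0.91 [286.7, 323.7, 14.7, 32.9] [293.515  337.1053]
side post40 0.84 [352.7, 330.9, 15.8, 21.6] [359.7061 339.5702]
side post40 0.58 [315.8, 326.4, 24.3, 25.2] [327.0304 338.2297]
side post40 0.55 [316.4, 371.7, 11.4, 33.5] [321.4907 383.416 ]
side rod_stand 0.84 [310.1, 179.0, 33.5, 29.2] [326.004  194.7105]
side rod_stand 0.7 [194.8, 260.1, 54.8, 54.9] [222.6059 287.6686]
side plinth 0.56 [298.5, 250.5, 64.2, 66.1] [333.0401 284.9543]
side rack 0.59 [278.5, 338.5, 98.5, 37.7] [325.8025 358.0459]
```

View pics/c1.png

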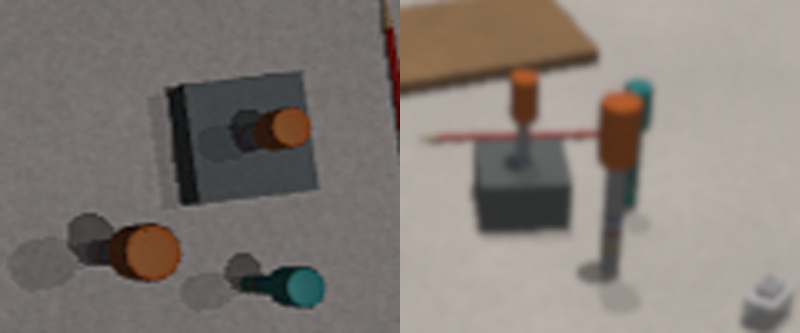

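View pics/c2.png

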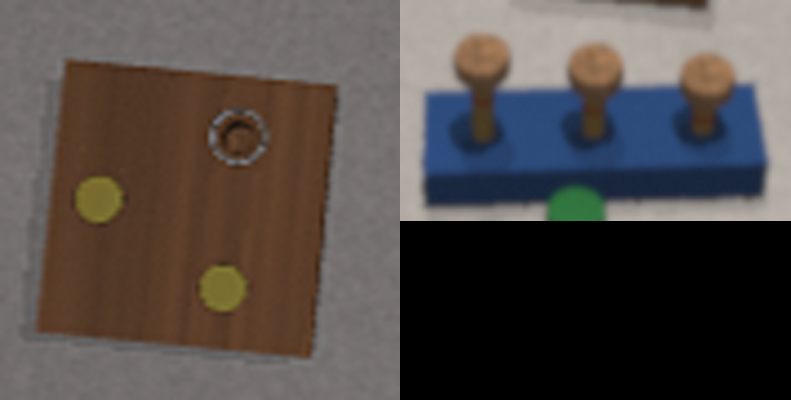

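The crop agrees: the small orange rod stands in the grey block. In the side view the posts run tall to short from left to right. Next I'll compute the positions.

```bash
python3 - <<'E'
from h import *
np.set_printoptions(precision=4,suppress=True)
T=model('top');S=model('side')
p=cv2.imread('pics/top0.png');s=cv2.imread('pics/side0.png')
# top pixel coordinates of handle top disc: crop scale 4*800/960=3.33
sc=4*800/960
rt=(370+291/sc,210+127/sc); rs=(290+(525-400)/sc,140+73/sc)
print('rod top',rt,rs,tri(T,rt,S,rs),atz(T,rt,.125),atz(S,rs,.125))
ht=(225+239/400*90,215+137/400*90)
print('hole',ht,atz(T,ht,.06))
d=np.load('pics/top0.npy')
print('depth hole', depthpt(T,(266,245),d[245,266]), 'rodtop',depthpt(T,rt,d[248,457]))
hs=proj(S,atz(T,ht,.06));print('hole predicted in side',hs)
for a,b,z in (((170,224),(294,330),.092),((172,254),(327,332),.082),((176,285),(360,335),.072)):
    print(tri(T,a,S,b),atz(T,a,z),d[a[1],a[0]],depthpt(T,a,d[a[1],a[0]]))
for a in ((413.5,285),(459,296)): print('lookalike',depthpt(T,a,d[int(a[1]),int(a[0])]))
for k,z in(((403,150),.15),): print('tin',depthpt(T,k,d[k[1],k[0]]))
E
```

```text
rod top (457.3, 248.1) (327.5, 161.9) (array([ 0.5613, -0.3124,  0.1281]), np.float64(0.0012135082759660218)) [ 0.5622 -0.3134  0.125 ] [ 0.5608 -0.318   0.125 ]
hole (278.775, 245.825) [0.5659 0.0302 0.06  ]
depth hole [0.5668 0.0558 0.0639] rodtop [ 0.562  -0.3129  0.1267]
hole predicted in side [319.2801 266.2301]
(array([0.6022, 0.2425, 0.0924]), np.float64(0.0004376759270862704)) [0.6024 0.2426 0.092 ] 0.9365949 [0.6018 0.2413 0.0968]
(array([0.5437, 0.238 , 0.0861]), np.float64(0.000450433453243486)) [0.5442 0.2391 0.082 ] 0.94520366 [0.5441 0.2387 0.0835]
(array([0.4835, 0.2309, 0.0741]), np.float64(0.0003534233667286934)) [0.4833 0.2315 0.072 ] 0.9513846 [0.4833 0.2314 0.0724]
lookalike [ 0.4904 -0.2225  0.1551]
lookalike [ 0.4711 -0.3194  0.1142]
tin [ 0.7433 -0.2039  0.1508]
```

```bash
cat >> h.py <<'E'
def st():
    o=monitor.get_obs(); Rm=R.from_quat(o['ee_rot']).as_matrix(); return o,np.array(o['position']),Rm
def go(*pts,ydir=None):
    """print tool-frame offsets (mm) to world TCP points from the current pose, and twist"""
    o,p,Rm=st()
    print('t',round(o['clock'],2),'p',p.round(4),'j',np.round(o['joint_pos'],2),'F',np.round(o['ft_force'],1),'w',round(o['grip_width'],3))
    print('axes x',Rm[:,0].round(3),'y',Rm[:,1].round(3),'z',Rm[:,2].round(3))
    for q in pts: print(q,'->',(Rm.T@(np.array(q)-p)*1000).round(1), 'd',round(np.linalg.norm(np.array(q)-p),3))
    if ydir is not None:
        y=np.array([np.cos(np.radians(ydir)),np.sin(np.radians(ydir)),0])
        a=np.degrees(np.arctan2(y@Rm[:,2],y@Rm[:,1])); print('twist',a, 'or',(a+180+180)%360-180)
E
python3 - <<'E'
from h import *
go([.45,.35,.3],[.562,-.05,.28],[.562,-.313,.24],[.47,-.313,.24],ydir=90)
E
```

```text
t 0.75 p [0.1642 0.6031 0.2314] j [-1.33  0.33 -0.06  1.46  0.02  1.35 -0.09] F [-0.2 -0.5 -0.1] w 0.998
axes x [ 0.  0. -1.] y [0.263 0.965 0.   ] z [ 0.965 -0.263 -0.   ]
[0.45, 0.35, 0.3] -> [ -68.7 -169.1  342.3] d 0.388
[0.562, -0.05, 0.28] -> [ -48.7 -525.7  555.4] d 0.766
[0.562, -0.313, 0.24] -> [  -8.8 -779.5  624.5] d 0.999
[0.47, -0.313, 0.24] -> [  -8.8 -803.6  535.7] d 0.966
twist -15.226214365608868 or 164.77378563439112
```

Emit:
send_rows --grip '[100,100,100,100,100]' --pt "-20 -18 36" --pt "-36 -36 72" --pt "-50 -54 108" --pt "-60 -72 145" --pt "-69 -90 182" --twist '[-4,-8,-12,-15.2,-15.2]'

```text
clock: 1.17
position: [0.3122, 0.4717, 0.3]
ee_rot: [-0.001, 0.707, 0.002, 0.707]
ft_force: [1.3, 0.6, -0.9]
grip_width: 0.609
```

```bash
python3 - <<'E'
from h import *
go([.45,.35,.3],[.562,-.05,.28],[.562,-.313,.24],[.47,-.313,.24],ydir=90)
E
```

```text
t 1.17 p [0.3122 0.4717 0.3   ] j [-1.08  0.17  0.01  1.52 -0.    1.45  0.51] F [ 1.3  0.6 -0.9] w 0.609
axes x [ 0.001  0.001 -1.   ] y [-0.004  1.     0.001] z [1.    0.004 0.001]
[0.45, 0.35, 0.3] -> [-1.000e-01 -1.222e+02  1.374e+02] d 0.184
[0.562, -0.05, 0.28] -> [  19.5 -522.6  247.9] d 0.579
[0.562, -0.313, 0.24] -> [  59.1 -785.6  246.9] d 0.826
[0.47, -0.313, 0.24] -> [  59.1 -785.3  154.9] d 0.803
twist 0.2081960780445581 or -179.79180392195542
```

Emit:
send_rows --grip '[100,100,100,100,100]' --pt "0 -32 26" --pt "0 -64 52" --pt "0 -98 76" --pt "0 -132 100" --pt "0 -168 120" --twist '[0,0,0,0,0]'

```text
clock: 1.58
position: [0.4321, 0.303, 0.2989]
ee_rot: [0.0, 0.707, -0.0, 0.707]
ft_force: [0.5, 0.5, -0.0]
grip_width: 0.609
```

Emit:
send_rows --grip '[100,100,100,100,100]' --pt "0 -39 14" --pt "0 -78 28" --pt "0 -117 42" --pt "0 -157 54" --pt "0 -197 66" --twist '[0,0,0,0,0]'

```text
clock: 2.0
position: [0.497, 0.1059, 0.299]
ee_rot: [0.0, 0.707, 0.0, 0.707]
ft_force: [1.9, -0.8, 0.7]
grip_width: 0.606
```

Emit:
send_rows --grip '[100,100,100,100,100]' --pt "5 -40 10" --pt "12 -80 18" --pt "20 -120 24" --pt "30 -160 30" --pt "40 -198 35" --twist '[0,0,0,0,0]'

```text
clock: 2.42
position: [0.5317, -0.0924, 0.2588]
ee_rot: [0.0, 0.707, -0.0, 0.708]
ft_force: [-0.0, 0.5, -0.6]
grip_width: 0.606
```

```bash
python3 - <<'E'
from h import *
go([.562,-.313,.24],[.562,-.313,.20],ydir=90)
E
```

```text
t 2.42 p [ 0.5317 -0.0924  0.2588] j [-0.4   0.13  0.54  1.67 -0.07  1.36  1.72] F [-0.   0.5 -0.6] w 0.606
axes x [ 0.001  0.    -1.   ] y [0.001 1.    0.   ] z [ 1.    -0.001  0.001]
[0.562, -0.313, 0.24] -> [  18.8 -220.6   30.4] d 0.223
[0.562, -0.313, 0.2] -> [  58.8 -220.6   30.4] d 0.23
twist -0.042262524574277816 or 179.9577374754257
```

Emit:
send_rows --grip '[100,100,100,100,100]' --pt "5 -40 6" --pt "10 -80 12" --pt "20 -120 18" --pt "35 -160 24" --pt "45 -198 29" --twist '[0,0,0,0,0]'

```text
clock: 2.83
position: [0.5608, -0.2896, 0.2129]
ee_rot: [-0.0, 0.707, 0.0, 0.707]
ft_force: [0.7, 0.7, 0.4]
grip_width: 0.609
```

Emit:
send_rows --grip '[100,100,100,100,100]' --pt "7 -22 1" --pt "14 -22 1" --pt "14 -22 1" --pt "14 -22 1" --pt "14 -22 1" --twist '[0,0,0,0,0]'

```text
clock: 3.25
position: [0.5623, -0.3085, 0.2003]
ee_rot: [-0.0, 0.707, 0.001, 0.707]
ft_force: [-1.0, 0.1, 0.1]
grip_width: 0.61
```

```bash
python3 - <<'E'
from h import *
go([.562,-.313,.2],ydir=90)
look('wrist','w1'); M=model('wrist')
print(proj(M,[.562,-.313,.125]),proj(M,[.562,-.313,.045]))
print(viewer.regions_of('depth_rod','wrist')[0]['box'])
E
```

```text
t 3.25 p [ 0.5623 -0.3085  0.2003] j [-0.04  0.43  0.64  1.49 -0.27  1.31  2.19] F [-1.   0.1  0.1] w 0.61
axes x [ 0.001  0.001 -1.   ] y [-0.002  1.     0.001] z [1.    0.002 0.001]
[0.562, -0.313, 0.2] -> [ 0.3 -4.5 -0.3] d 0.005
twist 0.0922847813972434 or -179.9077152186028
[313.9698491  260.20367528] [315.20679295 226.83738398]
[405.0, 107.4, 112.9, 64.0]
```

View pics/w1.png

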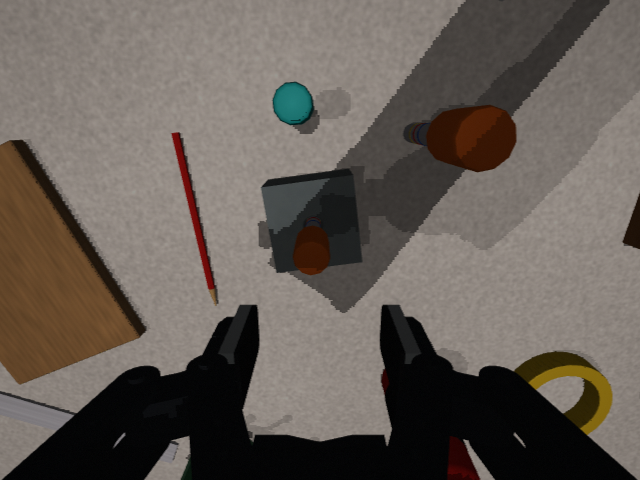

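```bash
python3 - <<'E'
from h import *
np.set_printoptions(precision=4,suppress=True)
o,p,_=st(); print(p)
img,d=look('wrist','w2'); M=model('wrist')
print(d[245:270:4,312])
hsv=cv2.cvtColor(img,cv2.COLOR_BGR2HSV); m=(hsv[...,0]<15)&(hsv[...,1]>150)&(d<d[258,312]+.004)&(d>0)
m[:, :280]=0;m[:,345:]=0;m[:200]=0;m[300:]=0
print(cv2.boundingRect(m.astype(np.uint8)),np.argwhere(m).mean(0)[::-1])
# 3D points of handle
v,u=np.nonzero(m); P=np.array([depthpt(M,(a,b),d[b,a]) for a,b in zip(u,v)]); print(P.mean(0),P.min(0),P.max(0))
t=P[P[:,2]>P[:,2].max()-.004]; print(len(t),t.mean(0),t.min(0),t.max(0))
cv2.imwrite('pics/c3.png',cv2.resize(img[160:300,240:380],None,fx=4,fy=4,interpolation=0))
E
```

```text
[ 0.5623 -0.3087  0.2005]
[0.2304 0.2312 0.2325 0.2322 0.2315 0.2333 0.2353]
(293, 238, 37, 36) [311.5262 255.0453]
[ 0.5587 -0.3149  0.1243] [ 0.5484 -0.3267  0.1181] [ 0.5706 -0.3038  0.1268]
898 [ 0.5594 -0.3149  0.1246] [ 0.549  -0.326   0.1228] [ 0.5706 -0.3038  0.1268]
```

View pics/c3.png

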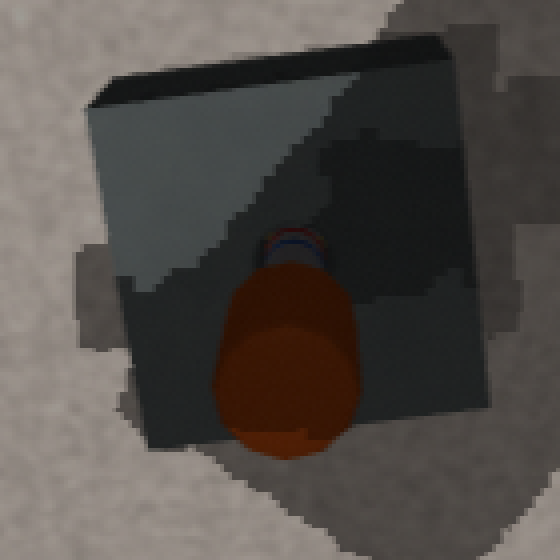

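Emit:
send_rows --grip '[100,100,100,100,100]' --pt "20 -6 -2" --pt "50 -6 -2" --pt "80 -6 -2" --pt "105 -6 -2" --pt "114 -6 -2" --twist '[0,0,0,0,0]'

```text
clock: 3.82
position: [0.5583, -0.3142, 0.0824]
ee_rot: [0.001, 0.708, 0.001, 0.706]
ft_force: [-0.8, 1.5, -0.1]
grip_width: 0.611
```

```bash
python3 - <<'E'
from h import *
go([.56,-.315,.086],ydir=90)
look('wrist','w3')
look('side','s3')
E
```

```text
t 3.82 p [ 0.5583 -0.3142  0.0824] j [-0.    0.54  0.6   1.6  -0.33  1.1   2.25] F [-0.8  1.5 -0.1] w 0.611
axes x [-0.004  0.002 -1.   ] y [-0.001  1.     0.002] z [ 1.     0.001 -0.004]
[0.56, -0.315, 0.086] -> [-3.6 -0.8  1.6] d 0.004
twist 0.037415813867279366 or -179.96258418613274
```

View pics/w3.png

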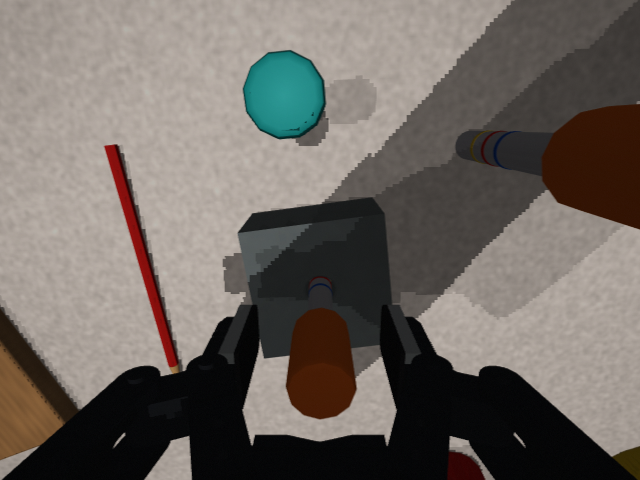

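The handle at (321,385) is centred between the fingers, so I'll close.

Emit:
send_rows --grip '[150,170,180,180,180]' --pt "0 0 1" --pt "-2 -1 2" --pt "-2 -1 2" --pt "-2 -1 2" --pt "-2 -1 2" --twist '[0,0,0,0,0]' --newtons 40

```text
clock: 4.33
position: [0.562, -0.3172, 0.0887]
ee_rot: [0.0, 0.707, -0.0, 0.708]
ft_force: [0.1, -0.1, -0.1]
grip_width: 0.291
```

Emit:
send_rows --grip '[220,230,230,230,230]' --pt "0 0 0" --pt "0 0 0" --pt "0 0 0" --pt "0 0 0" --pt "0 0 0" --twist '[0,0,0,0,0]'

```text
clock: 4.75
position: [0.5622, -0.317, 0.0888]
ee_rot: [0.0, 0.707, -0.0, 0.708]
ft_force: [0.2, 1.5, 5.7]
grip_width: 0.269
```

```bash
python3 - <<'E'
from h import *
go(ydir=90)
E
```

```text
t 4.75 p [ 0.5622 -0.317   0.0888] j [-0.    0.54  0.6   1.59 -0.33  1.11  2.25] F [0.2 1.5 5.7] w 0.269
axes x [ 0.002  0.    -1.   ] y [0. 1. 0.] z [ 1.    -0.     0.002]
twist -0.01685431352883367 or 179.98314568647118
```

Emit:
send_rows --grip '[230,230,230,230,230]' --pt "-10 0 0" --pt "-25 0 0" --pt "-45 0 0" --pt "-70 0 0" --pt "-95 0 0" --twist '[0,0,0,0,0]'

```text
clock: 5.17
position: [0.5611, -0.317, 0.1841]
ee_rot: [0.0, 0.707, -0.0, 0.707]
ft_force: [0.1, -0.8, -0.8]
grip_width: 0.27
```

```bash
python3 - <<'E'
from h import *
go([.566,.03,.2],ydir=90)
look('wrist','w4')
E
```

```text
t 5.17 p [ 0.5611 -0.317   0.1841] j [-0.03  0.46  0.64  1.5  -0.28  1.28  2.21] F [ 0.1 -0.8 -0.8] w 0.27
axes x [-0.001  0.    -1.   ] y [0.001 1.    0.   ] z [ 1.    -0.001 -0.001]
[0.566, 0.03, 0.2] -> [-15.9 347.1   4.6] d 0.347
twist -0.04754197602350643 or 179.95245802397653
```

View pics/w4.png

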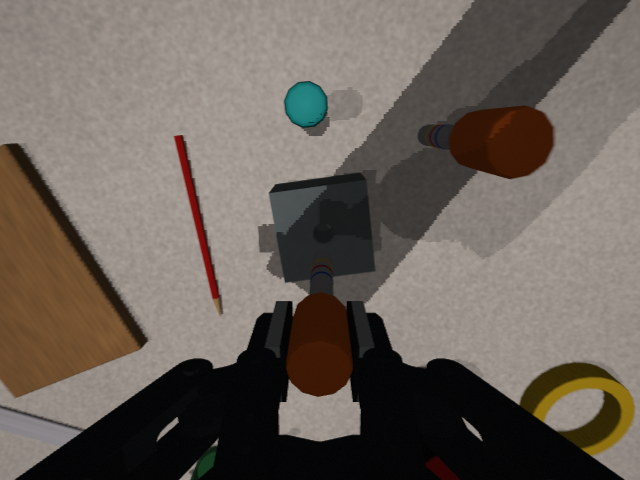

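Rod is lifted and upright, tip near (321,265). The empty stand hole shows at (323,233). I'll measure that hole for the return and move on to the plinth.

```bash
python3 - <<'E'
from h import *
np.set_printoptions(precision=4,suppress=True)
M=model('wrist'); print(atz(M,(323,233),.045)); print('tip pred',proj(M,[.5611,-.317,.105]))
im=cv2.imread('pics/w4.png'); cv2.imwrite('pics/c4.png',cv2.resize(im[200:300,270:370],None,fx=6,fy=6,interpolation=2))
E
```

```text
[ 0.5655 -0.317   0.045 ]
tip pred [323.5997 252.5474]
```

View pics/c4.png

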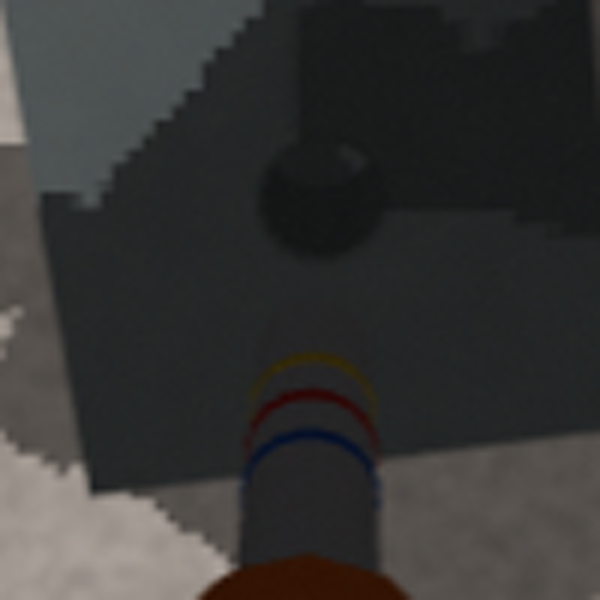

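Emit:
send_rows --grip '[230,230,230,230,230]' --pt "-4 25 0" --pt "-8 60 1" --pt "-12 100 2" --pt "-16 140 3" --pt "-16 180 4" --twist '[0,0,0,0,0]'

```text
clock: 5.63
position: [0.5656, -0.1357, 0.2001]
ee_rot: [0.0, 0.707, -0.0, 0.708]
ft_force: [1.9, -0.5, -0.4]
grip_width: 0.271
```

Emit:
send_rows --grip '[230,230,230,230,230]' --pt "0 40 0" --pt "0 80 0" --pt "0 118 0" --pt "0 150 0" --pt "0 166 0" --twist '[0,0,0,0,0]'

```text
clock: 6.05
position: [0.5654, 0.0342, 0.1992]
ee_rot: [-0.001, 0.707, 0.002, 0.707]
ft_force: [0.1, -0.3, -0.6]
grip_width: 0.271
```

```bash
python3 - <<'E'
from h import *
go([.566,.03,.2],ydir=90)
look('wrist','w5')
E
```

```text
t 6.05 p [0.5654 0.0342 0.1992] j [-0.57  0.23  0.51  1.69 -0.12  1.25  1.53] F [ 0.1 -0.3 -0.6] w 0.271
axes x [ 0.     0.002 -1.   ] y [-0.005  1.     0.002] z [1.    0.005 0.   ]
[0.566, 0.03, 0.2] -> [-0.9 -4.2  0.6] d 0.004
twist 0.26352755989432597 or -179.73647244010567
```

View pics/w5.png

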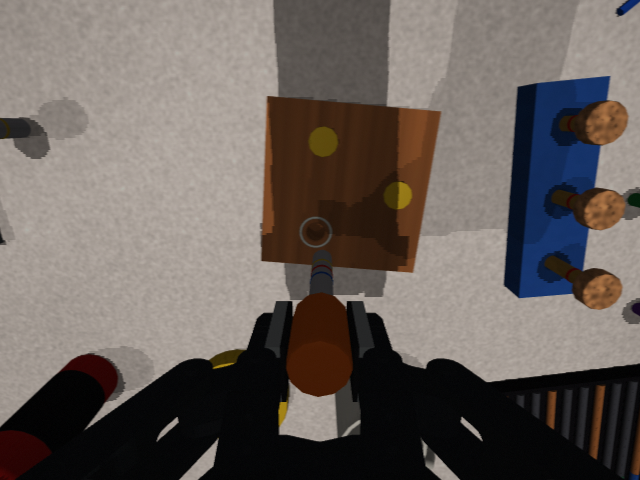

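```bash
python3 - <<'E'
from h import *
np.set_printoptions(precision=4,suppress=True)
M=model('wrist'); im=cv2.imread('pics/w5.png')
cv2.imwrite('pics/c5.png',cv2.resize(im[200:300,270:370],None,fx=6,fy=6,interpolation=2))
hsv=cv2.cvtColor(im,cv2.COLOR_BGR2HSV); m=((hsv[...,1]<90)&(hsv[...,2]>70)).astype(np.uint8); m[:210]=0;m[255:]=0;m[:,:295]=0;m[:,340:]=0
e=cv2.fitEllipse(np.argwhere(m)[:,::-1].astype(np.float32)); print(e,m.sum()); print(atz(M,e[0],.06))
X=atz(M,e[0],.06);print(np.linalg.norm(atz(M,(e[0][0]-14,e[0][1]),.06)-X))
E
```

```text
((315.16632080078125, 231.71580505371094), (28.911346435546875, 30.28502082824707), 95.26361846923828) 119
[0.5644 0.0321 0.06  ]
0.011081855949528853
```

View pics/c5.png

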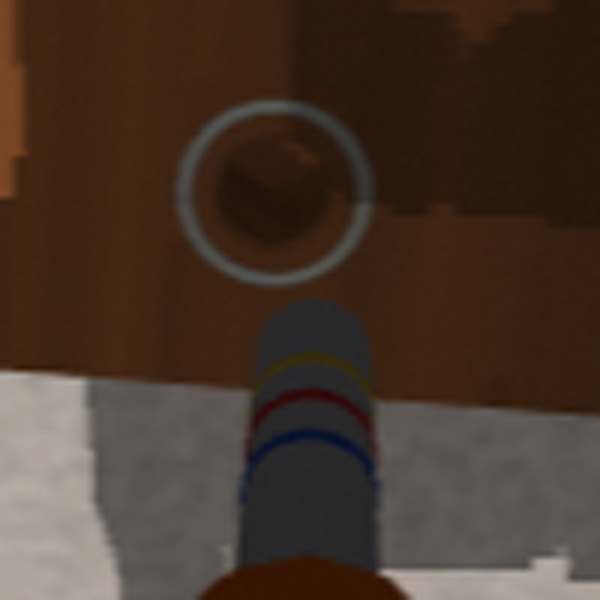

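```bash
python3 - <<'E'
from h import *
np.set_printoptions(precision=4,suppress=True)
M=model('wrist')
for dz in (.0788,): 
  print(proj(M,[.5654-.0048,.0342,.1992-dz]),proj(M,[.5654-.006,.0342,.1992-dz+.020]),proj(M,[.5654-.006,.0342,.1992-dz+.040]))
print('obs tip',(270+313/6,200+299/6),'yellow',(270+311/6,200+355/6),'blue',(270+310/6,200+433/6))
c=atz(M,(322.2,249.8),.1204); print(c+[.0048,0,0], c+[.0048,0,0]-[.5654,.0342,.1204])
c=atz(M,(321.8,259.4),.1404); print(c+[.006,0,0]-[.5654,.0342,.1404])
c=atz(M,(321.7,272.3),.1604); print(c+[.006,0,0]-[.5654,.0342,.1604])
E
```

```text
[317.7709 252.0768] [317.7383 261.3453] [317.6883 274.5588]
obs tip (322.1666666666667, 249.83333333333334) yellow (321.8333333333333, 259.1666666666667) blue (321.6666666666667, 272.1666666666667)
[0.5639 0.037  0.1204] [-0.0015  0.0028  0.    ]
[-0.0012  0.0023  0.    ]
[-0.0013  0.0021  0.    ]
```

Emit:
send_rows --grip '[230,230,230,230,230]' --pt "15 -4 0.5" --pt "30 -5 0.5" --pt "42 -5 0.5" --pt "46 -5 0.5" --pt "46 -5 0.5" --twist '[0,0,0,0,0]'

```text
clock: 6.52
position: [0.5656, 0.0236, 0.1519]
ee_rot: [0.0, 0.708, -0.0, 0.706]
ft_force: [-0.6, -0.3, -0.3]
grip_width: 0.268
```

Emit:
send_rows --grip '[230,230,230,230,230]' --pt "0 0 0" --pt "0 0 0" --pt "0 0 0" --pt "0 0 0" --pt "0 0 0" --twist '[0,0,0,0,0]'

```text
clock: 6.93
position: [0.5664, 0.024, 0.1532]
ee_rot: [0.0, 0.707, -0.0, 0.707]
ft_force: [1.1, 0.0, -0.3]
grip_width: 0.266
```

```bash
python3 - <<'E'
from h import *
np.set_printoptions(precision=4,suppress=True)
go([.566,.029,.149],ydir=90)
im,d=look('wrist','w6');M=model('wrist'); o,p,_=st()
cv2.imwrite('pics/c6.png',cv2.resize(im[200:300,270:370],None,fx=6,fy=6,interpolation=2))
print('hole px',proj(M,[.566,.029,.06]),'tip',proj(M,p-[.0048,0,.0788]))
E
```

```text
t 6.93 p [0.5664 0.024  0.1532] j [-0.55  0.28  0.51  1.74 -0.15  1.16  1.57] F [ 1.1  0.  -0.3] w 0.266
axes x [ 0.001  0.    -1.   ] y [0. 1. 0.] z [ 1.    -0.     0.001]
[0.566, 0.029, 0.149] -> [ 4.2  5.  -0.4] d 0.007
twist -0.02642844431885656 or 179.97357155568113
hole px [328.3865 251.2908] tip [321.0612 251.9867]
```

View pics/c6.png

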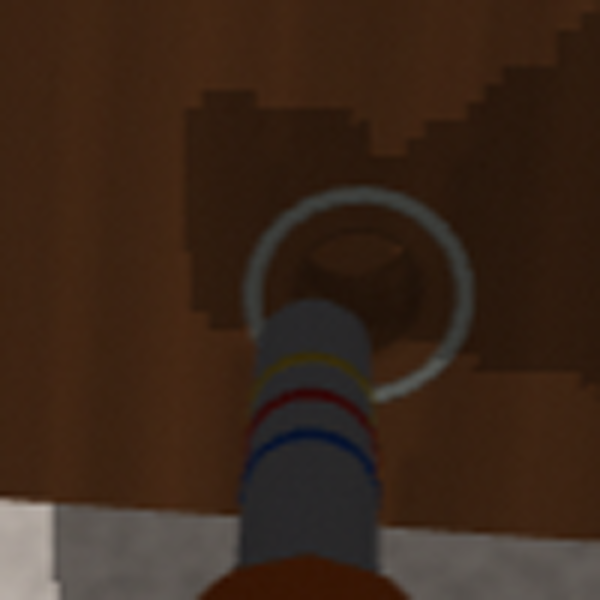

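```bash
python3 - <<'E'
from h import *
np.set_printoptions(precision=4,suppress=True)
M=model('wrist'); o,p,_=st(); im=cv2.imread('pics/w6.png')
hsv=cv2.cvtColor(im,cv2.COLOR_BGR2HSV); m=((hsv[...,1]<95)&(hsv[...,2]>55)).astype(np.uint8); m[:228]=0;m[268:]=0;m[:,:308]=0;m[:,352:]=0
m[248:,308:334]=0
e=cv2.fitEllipse(np.argwhere(m)[:,::-1].astype(np.float32)); print(e,m.sum())
h=atz(M,e[0],.06); 
print(p,'hole',h)
for px,z,r in(((322.2,249.8),0,.0048),((321.8,259.2),.02,.006),((321.7,272.2),.04,.006)):
    c=atz(M,px,p[2]-.0788+z)+[r,0,0]; print('bias',(c-p)[:2]*1000,'move',(h-c)[:2]*1000)
E
```

```text
((329.2429504394531, 248.79603576660156), (33.82050704956055, 35.6742057800293), 84.90837860107422) 140
[0.5664 0.024  0.1531] hole [0.5642 0.0296 0.06  ]
bias [-1.4617  0.7197] move [-0.6797  4.8555]
bias [-1.2721  0.3272] move [-0.8693  5.248 ]
bias [-1.2939  0.1357] move [-0.8474  5.4395]
```

Emit:
send_rows --grip '[230,230,230,230,230]' --pt "0 5.1 -0.4" --pt "4 5.1 -0.4" --pt "9 5.1 -0.4" --pt "9 5.1 -0.4" --pt "9 5.1 -0.4" --twist '[0,0,0,0,0]'

```text
clock: 7.4
position: [0.5655, 0.029, 0.1432]
ee_rot: [0.0, 0.707, -0.0, 0.707]
ft_force: [-0.3, -0.3, -0.7]
grip_width: 0.27
```

```bash
python3 - <<'E'
from h import *
np.set_printoptions(precision=4,suppress=True)
go([.566,.029,.149],ydir=90)
im,d=look('wrist','w7');M=model('wrist'); o,p,_=st()
cv2.imwrite('pics/c7.png',cv2.resize(im[200:300,270:370],None,fx=6,fy=6,interpolation=2))
im,d=look('side','s7')
cv2.imwrite('pics/s7c.png',cv2.resize(im[180:320,250:400],None,fx=4,fy=4,interpolation=2))
E
```

```text
t 7.4 p [0.5655 0.029  0.1432] j [-0.56  0.29  0.5   1.75 -0.15  1.14  1.56] F [-0.3 -0.3 -0.7] w 0.27
axes x [-0.001 -0.    -1.   ] y [ 0.001  1.    -0.   ] z [ 1.    -0.001 -0.001]
[0.566, 0.029, 0.149] -> [-5.8  0.   0.5] d 0.006
twist -0.029623973809691798 or 179.9703760261903
```

View pics/c7.png

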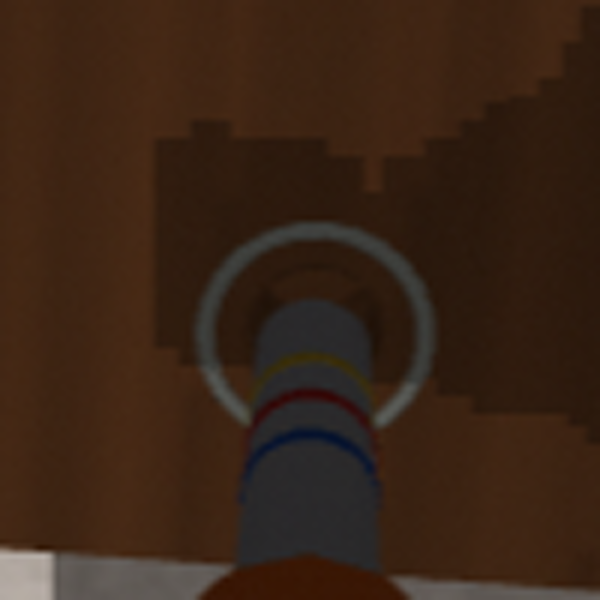

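View pics/s7c.png

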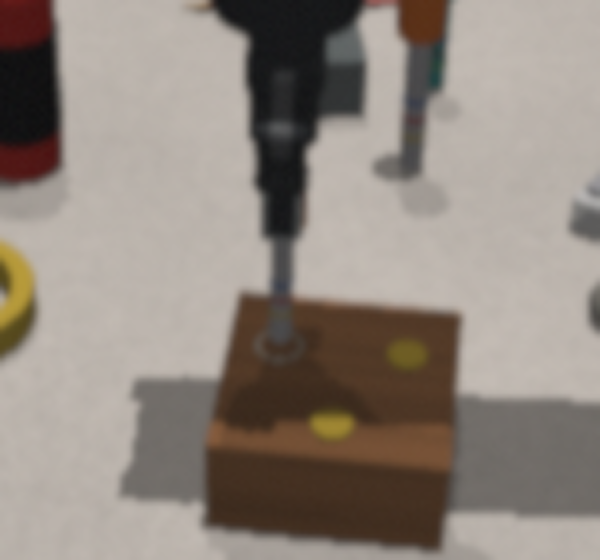

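Tip (crop 312,348) sits over the hole, with the ring centre at about (316,334) and moving down as expected while I descend. Inserting.

Emit:
send_rows --grip '[230,230,230,230,230]' --pt "3 0.4 0.2" --pt "7 0.4 0.2" --pt "12 0.4 0.2" --pt "18 0.4 0.2" --pt "19 0.4 0.2" --twist '[0,0,0,0,0]'

```text
clock: 7.92
position: [0.5654, 0.0294, 0.1234]
ee_rot: [0.0, 0.708, -0.0, 0.707]
ft_force: [-0.2, -0.1, 0.1]
grip_width: 0.271
```

Emit:
send_rows --grip '[230,230,230,230,230]' --pt "1.5 0 0" --pt "3 0 0" --pt "4.5 0 0" --pt "6 0 0" --pt "7.5 0 0" --twist '[0,0,0,0,0]'

```text
clock: 8.33
position: [0.5661, 0.0295, 0.1172]
ee_rot: [0.0, 0.707, -0.0, 0.707]
ft_force: [0.4, 0.2, 0.1]
grip_width: 0.268
```

Emit:
send_rows --grip '[230,230,230,230,230]' --pt "1.5 0 0" --pt "3 0 0" --pt "4.5 0 0" --pt "6 0 0" --pt "7 0 0" --twist '[0,0,0,0,0]'

```text
clock: 8.75
position: [0.566, 0.0295, 0.1101]
ee_rot: [0.0, 0.707, -0.0, 0.707]
ft_force: [0.3, -0.7, -1.0]
grip_width: 0.269
```

Emit:
send_rows --grip '[230,230,230,230,230]' --pt "1 0 0" --pt "2 0 0" --pt "3 0 0" --pt "4 0 0" --pt "4 0 0" --twist '[0,0,0,0,0]'

```text
clock: 9.17
position: [0.5676, 0.0294, 0.1084]
ee_rot: [0.001, 0.706, 0.0, 0.708]
ft_force: [-3.1, -0.3, 15.9]
grip_width: 0.272
```

Contact is 16 N at TCP z 0.1084, which puts the tip at about 0.0296, so the hole is 30 mm deep. I'll check the bands by camera.

```bash
python3 - <<'E'
from h import *
go(ydir=90)
im,d=look('wrist','w8')
a=cv2.resize(im[200:300,270:370],None,fx=4,fy=4,interpolation=2)
im,d=look('side','s8')
b=cv2.resize(im[205:285,275:355],(400,400),interpolation=2)
cv2.imwrite('pics/c8.png',np.hstack([a,b]))
E
```

```text
t 9.17 p [0.5676 0.0294 0.1084] j [-0.55  0.33  0.49  1.79 -0.18  1.07  1.58] F [-3.1 -0.3 15.9] w 0.272
axes x [ 0.003  0.001 -1.   ] y [0.001 1.    0.001] z [ 1.    -0.001  0.003]
twist -0.04447833830680337 or 179.95552166169318
```

View pics/c8.png

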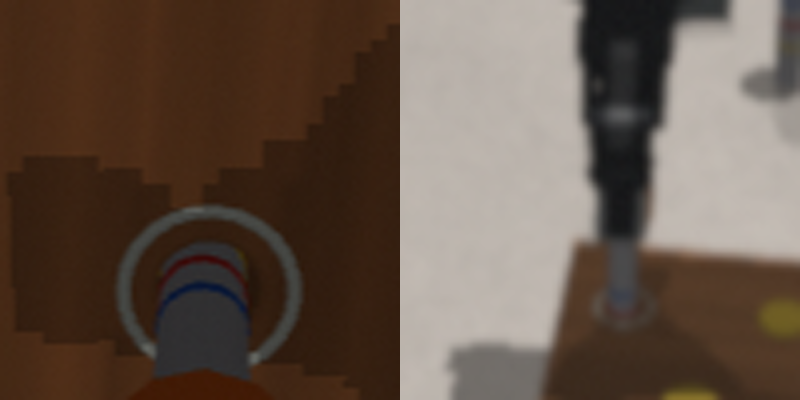

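The red band is at the hole's mouth and the blue one is clear above it, so 30 mm is confirmed. Rod goes back to the stand.

Emit:
send_rows --grip '[230,230,230,230,230]' --pt "-4 0 0" --pt "-15 0 0" --pt "-35 0 0" --pt "-60 0 0" --pt "-85 -8 0" --twist '[0,0,0,0,0]'

```text
clock: 9.68
position: [0.5656, 0.023, 0.1924]
ee_rot: [-0.0, 0.707, 0.001, 0.707]
ft_force: [1.5, 0.7, -0.1]
grip_width: 0.269
```

Emit:
send_rows --grip '[230,230,230,230,230]' --pt "-4 -35 0" --pt "-4 -75 -1" --pt "-4 -115 -2" --pt "-4 -155 -3" --pt "-4 -190 -4" --twist '[0,0,0,0,0]'

```text
clock: 10.1
position: [0.5614, -0.1713, 0.1961]
ee_rot: [0.0, 0.707, -0.001, 0.707]
ft_force: [0.2, 0.1, -1.5]
grip_width: 0.271
```

Emit:
send_rows --grip '[230,230,230,230,230]' --pt "0 -40 0" --pt "0 -80 0" --pt "0 -115 0" --pt "4 -140 0" --pt "8 -146 0" --twist '[0,0,0,0,0]'

```text
clock: 10.52
position: [0.5599, -0.3202, 0.1878]
ee_rot: [0.001, 0.707, -0.003, 0.707]
ft_force: [-0.5, -0.5, 0.2]
grip_width: 0.275
```

Emit:
send_rows --grip '[230,230,230,230,230]' --pt "6 0 0" --pt "12 0 0" --pt "20 0 0" --pt "25 0 0" --pt "25 0 0" --twist '[0,0,0,0,0]'

```text
clock: 10.93
position: [0.5618, -0.3126, 0.1607]
ee_rot: [-0.0, 0.708, 0.001, 0.706]
ft_force: [-0.3, -0.4, -0.6]
grip_width: 0.274
```

```bash
python3 - <<'E'
from h import *
np.set_printoptions(precision=4,suppress=True)
go([.5622,-.317,.135],[.5622,-.317,.0888],ydir=90)
im,d=look('wrist','w9');M=model('wrist'); o,p,_=st()
cv2.imwrite('pics/c9.png',cv2.resize(im[200:300,270:370],None,fx=6,fy=6,interpolation=2))
E
```

```text
t 10.93 p [ 0.5618 -0.3126  0.1607] j [-0.04  0.47  0.64  1.53 -0.29  1.24  2.22] F [-0.3 -0.4 -0.6] w 0.274
axes x [-0.002  0.002 -1.   ] y [-0.002  1.     0.002] z [ 1.     0.002 -0.002]
[0.5622, -0.317, 0.135] -> [25.7 -4.5  0.4] d 0.026
[0.5622, -0.317, 0.0888] -> [71.9 -4.5  0.5] d 0.072
twist 0.09231557767983554 or -179.90768442232013
```

View pics/c9.png

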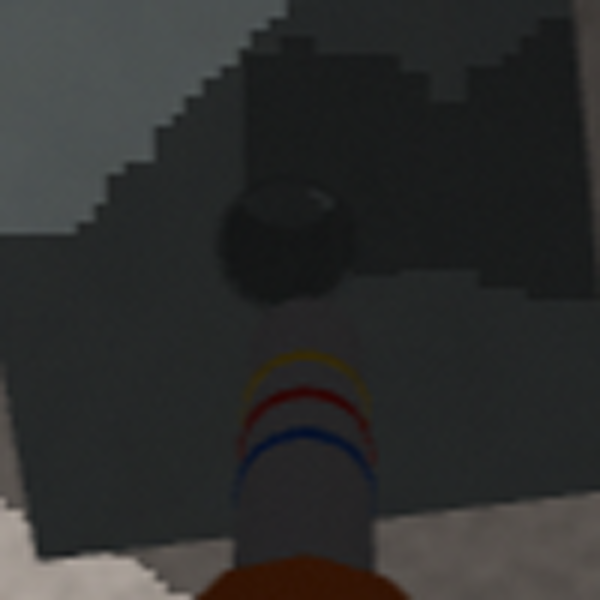

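Emit:
send_rows --grip '[230,230,230,230,230]' --pt "10 -2 0" --pt "20 -2 0" --pt "22 -2 0" --pt "22 -2 0" --pt "22 -2 0" --twist '[0,0,0,0,0]'

```text
clock: 11.4
position: [0.5618, -0.3165, 0.14]
ee_rot: [0.0, 0.707, -0.0, 0.707]
ft_force: [0.0, 0.1, -0.5]
grip_width: 0.269
```

```bash
python3 - <<'E'
from h import *
np.set_printoptions(precision=4,suppress=True)
go([.5622,-.317,.135],[.5622,-.317,.0888],ydir=90)
im,d=look('wrist','w10');M=model('wrist'); o,p,_=st()
cv2.imwrite('pics/c10.png',cv2.resize(im[200:300,270:370],None,fx=6,fy=6,interpolation=2))
E
```

```text
t 11.4 p [ 0.5618 -0.3165  0.14  ] j [-0.03  0.5   0.64  1.55 -0.31  1.2   2.23] F [ 0.   0.1 -0.5] w 0.269
axes x [-0.  0. -1.] y [0.001 1.    0.   ] z [ 1.    -0.001 -0.   ]
[0.5622, -0.317, 0.135] -> [ 5.  -0.5  0.4] d 0.005
[0.5622, -0.317, 0.0888] -> [51.2 -0.5  0.5] d 0.051
twist -0.03384578550772945 or 179.96615421449224
```

View pics/c10.png

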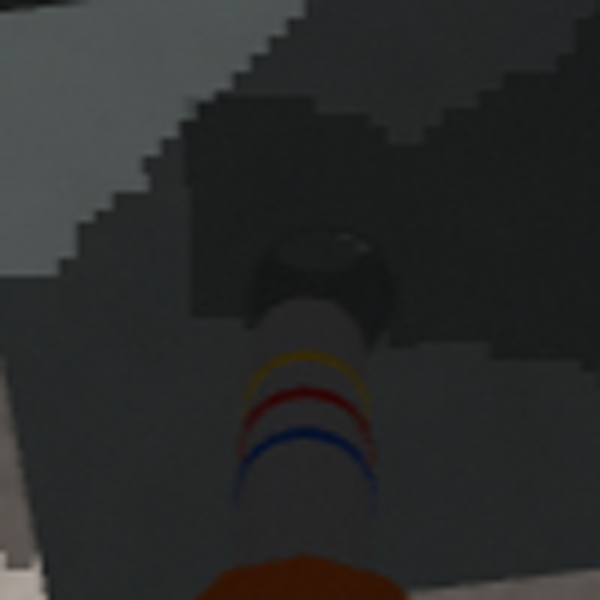

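Emit:
send_rows --grip '[230,230,230,230,230]' --pt "3 1.4 0.6" --pt "8 1.4 0.6" --pt "12 1.4 0.6" --pt "18 1.4 0.6" --pt "24 1.4 0.6" --twist '[0,0,0,0,0]'

```text
clock: 11.87
position: [0.5624, -0.3151, 0.1156]
ee_rot: [0.0, 0.707, -0.0, 0.707]
ft_force: [-0.3, -0.5, -0.7]
grip_width: 0.271
```

Emit:
send_rows --grip '[230,230,230,230,230]' --pt "5 0 0" --pt "11 0 0" --pt "17 0 0" --pt "22 0 0" --pt "23 0 0" --twist '[0,0,0,0,0]'

```text
clock: 12.28
position: [0.562, -0.3149, 0.092]
ee_rot: [0.0, 0.708, 0.0, 0.707]
ft_force: [-0.5, 0.5, -1.1]
grip_width: 0.274
```

Emit:
send_rows --grip '[230,230,230,230,230]' --pt "1 0 0" --pt "2 0 0" --pt "3 0 0" --pt "4 0 0" --pt "4 0 0" --twist '[0,0,0,0,0]'

```text
clock: 12.7
position: [0.5625, -0.3151, 0.0892]
ee_rot: [0.0, 0.707, -0.0, 0.707]
ft_force: [0.2, -0.8, -1.0]
grip_width: 0.272
```

Emit:
send_rows --grip '[230,230,230,230,230]' --pt "0.5 0 0" --pt "1 0 0" --pt "1.5 0 0" --pt "2 0 0" --pt "2 0 0" --twist '[0,0,0,0,0]'

```text
clock: 13.12
position: [0.5631, -0.3153, 0.0886]
ee_rot: [0.0, 0.707, -0.0, 0.708]
ft_force: [-1.9, 1.5, 9.2]
grip_width: 0.27
```

Bottom contact at 0.0886, against 0.0888 when it was picked up. Release.

Emit:
send_rows --grip '[230,200,170,130,100]' --pt "-1.5 0 0" --pt "-1.5 0 0" --pt "-1.5 0 0" --pt "-1.5 0 0" --pt "-1.5 0 0" --twist '[0,0,0,0,0]'

```text
clock: 13.53
position: [0.5624, -0.3151, 0.0886]
ee_rot: [0.0, 0.707, -0.0, 0.707]
ft_force: [0.1, 0.6, -0.3]
grip_width: 0.595
```

Emit:
send_rows --grip '[100,100,100,100,100]' --pt "0 0 0" --pt "-5 0 0" --pt "-15 0 0" --pt "-35 0 0" --pt "-65 0 0" --twist '[0,0,0,0,0]'

```text
clock: 13.95
position: [0.5614, -0.3145, 0.1531]
ee_rot: [0.001, 0.708, 0.0, 0.706]
ft_force: [0.3, -0.6, 0.4]
grip_width: 0.612
```

Emit:
send_rows --grip '[100,100,100,100,100]' --pt "-25 0 0" --pt "-50 20 0" --pt "-70 55 0" --pt "-80 95 0" --pt "-80 135 0" --twist '[0,0,0,0,0]'

```text
clock: 14.37
position: [0.5632, -0.1801, 0.2376]
ee_rot: [0.001, 0.705, -0.001, 0.709]
ft_force: [1.2, 0.2, 1.0]
grip_width: 0.605
```

```bash
python3 - <<'E'
from h import *
np.set_printoptions(precision=4,suppress=True)
go([.544,.2390,.17],ydir=90)
im,d=look('side','s11')
b=cv2.resize(im[140:240,290:410],None,fx=4,fy=4,interpolation=2)
im,d=look('top','t11'); T=model('top')
print(depthpt(T,(457,248),d[248,457]))
a=cv2.resize(im[210:310,370:490],None,fx=4,fy=4,interpolation=2)
cv2.imwrite('pics/c11.png',cv2.resize(np.hstack([a,b]),(800,333)))
E
```

```text
t 14.37 p [ 0.5632 -0.1801  0.2376] j [-0.29  0.28  0.64  1.58 -0.17  1.33  1.94] F [1.2 0.2 1. ] w 0.605
axes x [ 0.005 -0.001 -1.   ] y [ 0.003  1.    -0.001] z [ 1.    -0.003  0.005]
[0.544, 0.239, 0.17] -> [ 67.1 419.1 -20.8] d 0.425
twist -0.15869799827151293 or 179.84130200172848
[ 0.518  -0.1461  0.6407]
```

View pics/c11.png

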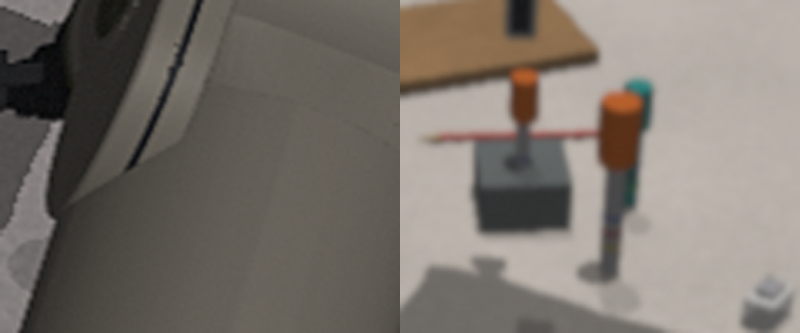

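The rod is back in the stand upright; in the side view its position matches the first picture. Now the middle post (post30).

Emit:
send_rows --grip '[100,100,100,100,100]' --pt "0 40 -2" --pt "0 80 -4" --pt "0 120 -6" --pt "0 160 -9" --pt "0 200 -12" --twist '[0,0,0,0,0]'

```text
clock: 14.88
position: [0.5503, 0.0214, 0.2349]
ee_rot: [0.001, 0.707, -0.0, 0.708]
ft_force: [1.1, -0.3, 0.6]
grip_width: 0.61
```

Emit:
send_rows --grip '[100,100,100,100,100]' --pt "5 40 -2" --pt "15 80 -4" --pt "30 120 -6" --pt "45 160 -8" --pt "60 200 -8" --twist '[0,0,0,0,0]'

```text
clock: 15.3
position: [0.5425, 0.2187, 0.1756]
ee_rot: [0.001, 0.707, 0.0, 0.708]
ft_force: [-0.1, -0.3, 0.3]
grip_width: 0.611
```

Emit:
send_rows --grip '[100,100,100,100,100]' --pt "3 12 0" --pt "8 16 0" --pt "8 16 0" --pt "8 16 0" --pt "8 16 0" --twist '[0,0,0,0,0]'

```text
clock: 15.72
position: [0.5436, 0.2308, 0.1679]
ee_rot: [0.001, 0.707, -0.001, 0.708]
ft_force: [0.2, -0.4, 0.4]
grip_width: 0.604
```

```bash
python3 - <<'E'
from h import *
np.set_printoptions(precision=4,suppress=True)
go([.544,.2390,.17],ydir=90)
im,d=look('wrist','w12');M=model('wrist')
print(proj(M,[.544,.239,.082]))
E
```

```text
t 15.72 p [0.5436 0.2308 0.1679] j [-0.8   0.31  0.39  1.66 -0.12  1.2   1.18] F [ 0.2 -0.4  0.4] w 0.604
axes x [ 0.001  0.    -1.   ] y [0.003 1.    0.   ] z [ 1.    -0.003  0.001]
[0.544, 0.239, 0.17] -> [-2.1  8.2  0.3] d 0.008
twist -0.18728233884028467 or 179.8127176611597
[333.2369 255.8044]
```

View pics/w12.png

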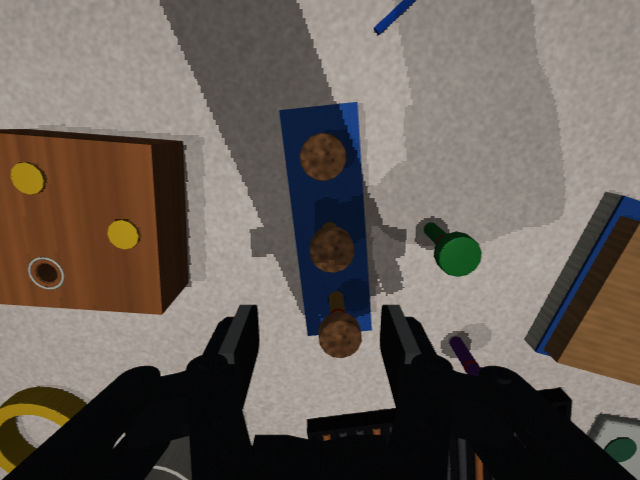

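```bash
python3 - <<'E'
from h import *
np.set_printoptions(precision=4,suppress=True)
M=model('wrist'); im=cv2.imread('pics/w12.png'); d=np.load('pics/w12.npy')
cv2.imwrite('pics/c12.png',cv2.resize(im[110:370,270:400],None,fx=2.3,fy=2.3,interpolation=2))
for name,(u0,v0) in dict(far=(340,335),mid=(332,247),near=(323,157)).items():
    P=[]
    for v in range(v0-35,v0+36):
        for u in range(u0-35,u0+36):
            if d[v,u]>0:
                q=depthpt(M,(u,v),d[v,u]); P.append(q)
    P=np.array(P); z=np.percentile(P[:,2],99); 
    t=P[(P[:,2]>z-.005)]; print(name,len(t),np.median(t,0),(t.min(0)+t.max(0))/2,t.max(0)-t.min(0))
E
```

```text
far 1348 [0.5993 0.2437 0.0916] [0.6006 0.2438 0.0909] [0.0296 0.0288 0.0061]
mid 1518 [0.5402 0.2381 0.0817] [0.5413 0.2382 0.0809] [0.0296 0.029  0.0056]
near 1742 [0.4813 0.2324 0.0719] [0.4817 0.2325 0.0715] [0.0291 0.0292 0.0065]
```

View pics/c12.png

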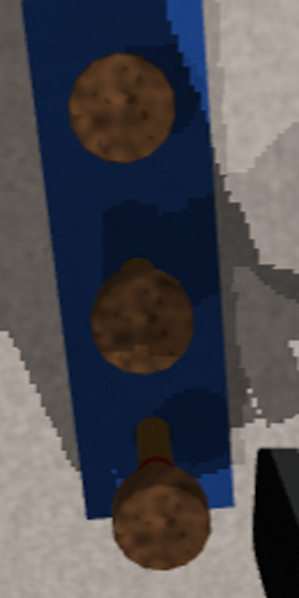

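Heights are 92, 82 and 72 mm, so the middle post (pixel 332,250) is post30.

Emit:
send_rows --grip '[100,100,100,100,100]' --pt "10 0 0" --pt "25 0 0" --pt "40 0 0" --pt "45 0 0" --pt "45 0 0" --twist '[0,0,0,0,0]'

```text
clock: 16.18
position: [0.542, 0.2319, 0.1204]
ee_rot: [-0.0, 0.708, -0.001, 0.706]
ft_force: [-0.3, 0.4, -0.0]
grip_width: 0.607
```

```bash
python3 - <<'E'
from h import *
np.set_printoptions(precision=4,suppress=True)
go([.5427,.2377,.057],ydir=90)
E
```

```text
t 16.18 p [0.542  0.2319 0.1204] j [-0.79  0.35  0.38  1.71 -0.14  1.11  1.2 ] F [-0.3  0.4 -0. ] w 0.607
axes x [-0.002 -0.001 -1.   ] y [ 0.001  1.    -0.001] z [ 1.    -0.001 -0.002]
[0.5427, 0.2377, 0.057] -> [63.4  5.9  0.8] d 0.064
twist -0.07426951115838643 or 179.92573048884162
```

Emit:
send_rows --grip '[100,100,100,100,100]' --pt "0 5.9 1" --pt "15 5.9 1" --pt "35 5.9 1" --pt "55 5.9 1" --pt "63 5.9 1" --twist '[0,0,0,0,0]'

```text
clock: 16.6
position: [0.5432, 0.2389, 0.0575]
ee_rot: [-0.0, 0.708, -0.0, 0.707]
ft_force: [-0.4, -0.6, 0.2]
grip_width: 0.609
```

Emit:
send_rows --grip '[100,120,130,140,150]' --pt "0 0 0" --pt "0 0 0" --pt "0 0 0" --pt "0 0 0" --pt "0 0 0" --twist '[0,0,0,0,0]'

```text
clock: 17.02
position: [0.5444, 0.239, 0.0601]
ee_rot: [0.001, 0.707, 0.0, 0.708]
ft_force: [-0.2, -0.3, 0.9]
grip_width: 0.407
```

```bash
python3 - <<'E'
from h import *
np.set_printoptions(precision=4,suppress=True)
go([.5427,.2377,.057],ydir=90)
im,d=look('wrist','w13')
E
```

```text
t 17.02 p [0.5444 0.239  0.0601] j [-0.78  0.43  0.36  1.75 -0.18  0.99  1.21] F [-0.2 -0.3  0.9] w 0.407
axes x [ 0.001  0.001 -1.   ] y [0.001 1.    0.001] z [ 1.    -0.001  0.001]
[0.5427, 0.2377, 0.057] -> [ 3.1 -1.4 -1.7] d 0.004
twist -0.03188788434932062 or 179.96811211565068
```

View pics/w13.png

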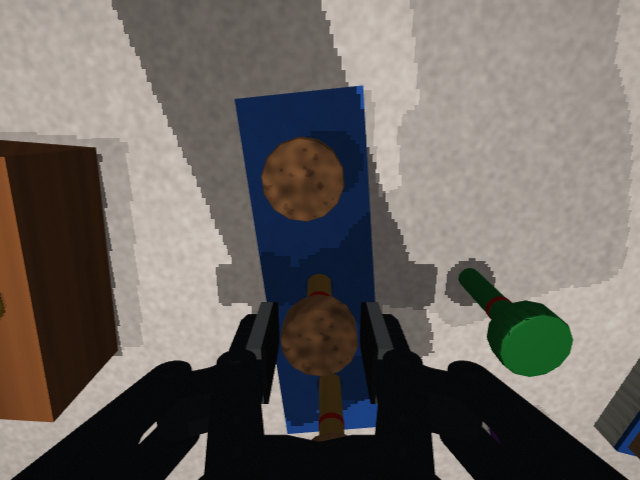

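The head (320,335) is centred in the jaws. Close.

Emit:
send_rows --grip '[150,160,180,200,220]' --pt "2 -0.5 -1.5" --pt "2 -0.5 -1.5" --pt "2 -0.5 -1.5" --pt "2 -0.5 -1.5" --pt "2 -0.5 -1.5" --twist '[0,0,0,0,0]'

```text
clock: 17.48
position: [0.5423, 0.2382, 0.057]
ee_rot: [0.0, 0.707, -0.0, 0.707]
ft_force: [-0.3, -0.1, 1.0]
grip_width: 0.331
```

Emit:
send_rows --grip '[220,220,220,220,220]' --pt "0 0 0" --pt "0 0 0" --pt "0 0 0" --pt "-4 0 0" --pt "-10 0 0" --twist '[0,0,0,0,0]'

```text
clock: 17.9
position: [0.5418, 0.238, 0.0667]
ee_rot: [-0.0, 0.707, -0.0, 0.707]
ft_force: [-0.0, 0.5, -0.5]
grip_width: 0.336
```

Emit:
send_rows --grip '[220,220,220,220,220]' --pt "-15 0 0" --pt "-35 0 0" --pt "-60 0 0" --pt "-85 0 0" --pt "-100 0 0" --twist '[0,0,0,0,0]'

```text
clock: 18.32
position: [0.5431, 0.2384, 0.1702]
ee_rot: [0.001, 0.706, 0.0, 0.708]
ft_force: [0.9, -0.8, -0.6]
grip_width: 0.336
```

```bash
python3 - <<'E'
from h import *
np.set_printoptions(precision=4,suppress=True)
go([.566,.029,.16],ydir=90)
im,d=look('wrist','w14')
E
```

```text
t 18.32 p [0.5431 0.2384 0.1702] j [-0.81  0.31  0.39  1.65 -0.12  1.2   1.18] F [ 0.9 -0.8 -0.6] w 0.336
axes x [ 0.003  0.002 -1.   ] y [0.001 1.    0.002] z [ 1.    -0.001  0.003]
[0.566, 0.029, 0.16] -> [   9.9 -209.4   23. ] d 0.211
twist -0.046452923916294284 or 179.95354707608374
```

View pics/w14.png

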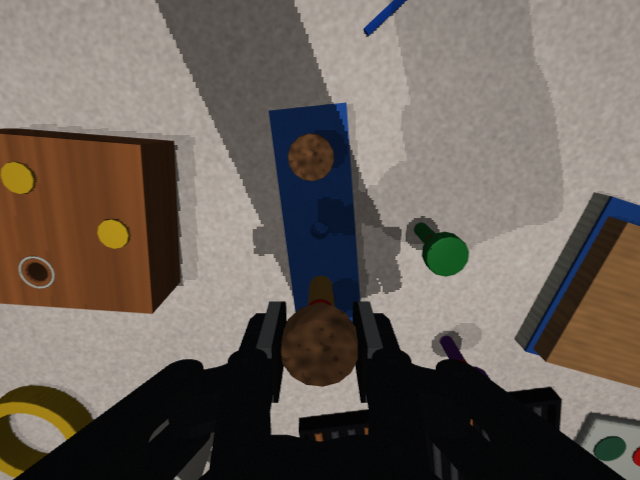

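Post30 is held and the middle socket (320,228) is empty. Moving to the hole.

Emit:
send_rows --grip '[220,220,220,220,220]' --pt "0 -30 4" --pt "0 -70 9" --pt "0 -110 14" --pt "2 -150 19" --pt "6 -190 23" --twist '[0,0,0,0,0]'

```text
clock: 18.78
position: [0.5654, 0.0464, 0.1616]
ee_rot: [0.0, 0.707, 0.0, 0.708]
ft_force: [0.5, 0.3, -1.1]
grip_width: 0.327
```

Emit:
send_rows --grip '[220,220,220,220,220]' --pt "10 -15 0" --pt "22 -20 0" --pt "34 -20 0" --pt "42 -20 0" --pt "42 -20 0" --twist '[0,0,0,0,0]'

```text
clock: 19.2
position: [0.5638, 0.0303, 0.1166]
ee_rot: [-0.001, 0.708, 0.001, 0.706]
ft_force: [-0.5, -0.4, -0.4]
grip_width: 0.332
```

Emit:
send_rows --grip '[220,220,220,220,220]' --pt "0 0 0" --pt "0 0 0" --pt "0 0 0" --pt "0 0 0" --pt "0 0 0" --twist '[0,0,0,0,0]'

```text
clock: 19.62
position: [0.5654, 0.0285, 0.1193]
ee_rot: [0.0, 0.707, 0.0, 0.707]
ft_force: [0.1, -0.1, -0.2]
grip_width: 0.337
```

```bash
python3 - <<'E'
from h import *
np.set_printoptions(precision=4,suppress=True)
go([.566,.0293,.115],ydir=90)
im,d=look('wrist','w15');M=model('wrist');o,p,_=st()
print('foot pred',proj(M,p-[.0048,0,.039]),'hole',proj(M,[.566,.0293,.06]))
cv2.imwrite('pics/c15.png',cv2.resize(im[200:360,240:400],None,fx=4,fy=4,interpolation=2)[:600])
im,d=look('side','s15')
cv2.imwrite('pics/s15.png',cv2.resize(im[180:320,250:400],None,fx=4,fy=4,interpolation=2))
E
```

```text
t 19.62 p [0.5654 0.0285 0.1193] j [-0.54  0.31  0.49  1.78 -0.16  1.09  1.57] F [ 0.1 -0.1 -0.2] w 0.337
axes x [ 0.001  0.    -1.   ] y [0. 1. 0.] z [ 1.    -0.     0.001]
[0.566, 0.0293, 0.115] -> [4.3 0.8 0.6] d 0.004
twist -0.008598841921553349 or 179.99140115807847
foot pred [321.4392 276.4091] hole [322.7363 271.6084]
```

View pics/c15.png

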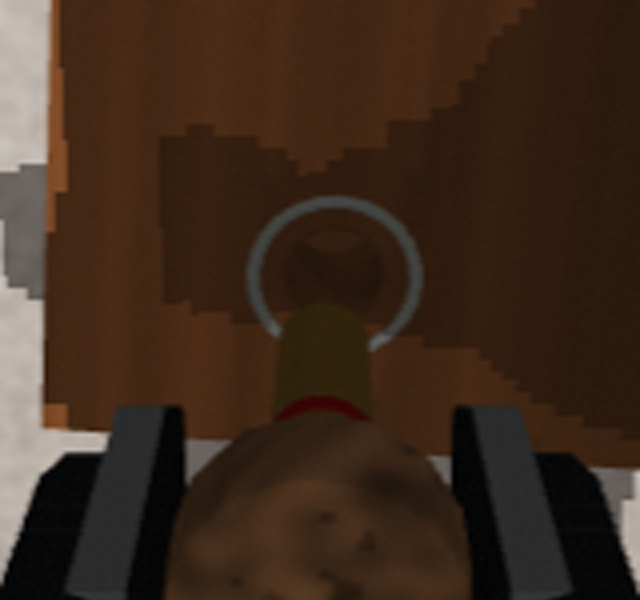

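View pics/s15.png

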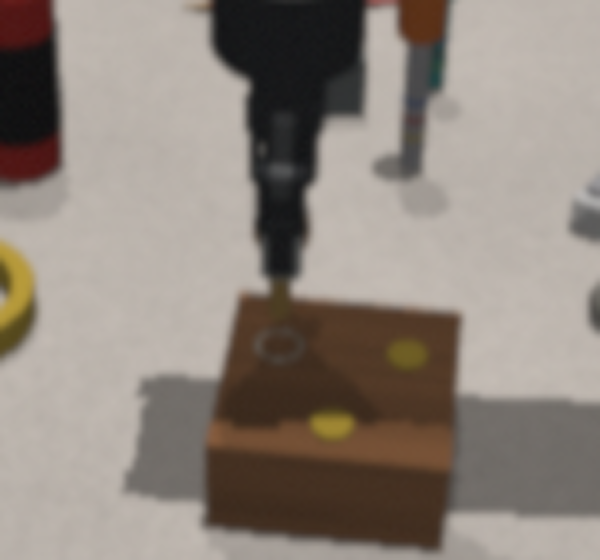

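```bash
python3 - <<'E'
from h import *
np.set_printoptions(precision=4,suppress=True)
M=model('wrist');o,p,_=st(); im=cv2.imread('pics/w15.png')
hsv=cv2.cvtColor(im,cv2.COLOR_BGR2HSV); m=((hsv[...,1]<95)&(hsv[...,2]>55)).astype(np.uint8); m[:245]=0;m[290:]=0;m[:,:298]=0;m[:,350:]=0
m[275:,:]=0
e=cv2.fitEllipse(np.argwhere(m)[:,::-1].astype(np.float32)); print(e)
h=atz(M,e[0],.06);f=atz(M,(320.4,275.4),p[2]-.039)+[.0048,0,0]
print(h,f,(h-f)*1000)
for dz in (.037,.041): print((h-atz(M,(320.4,275.4),p[2]-dz)-[.0048,0,0])*1000)
E
```

```text
((323.3088684082031, 268.54315185546875), (37.561485290527344, 41.03602600097656), 91.89460754394531)
[0.564  0.0295 0.06  ] [0.5647 0.0277 0.0802] [ -0.7291   1.7705 -20.1538]
[  0.1055   1.7769 -22.1538]
[ -1.5637   1.764  -18.1538]
```

Emit:
send_rows --grip '[220,220,220,220,220]' --pt "5 1.4 -0.4" --pt "10 1.4 -0.4" --pt "14 1.4 -0.4" --pt "14 1.4 -0.4" --pt "14 1.4 -0.4" --twist '[0,0,0,0,0]'

```text
clock: 20.13
position: [0.5644, 0.0295, 0.1044]
ee_rot: [0.0, 0.707, -0.0, 0.707]
ft_force: [0.4, -0.7, -0.5]
grip_width: 0.337
```

```bash
python3 - <<'E'
from h import *
np.set_printoptions(precision=4,suppress=True)
go(ydir=90)
im,d=look('wrist','w16')
cv2.imwrite('pics/c16.png',cv2.resize(im[200:360,240:400],None,fx=4,fy=4,interpolation=2)[:600])
E
```

```text
t 20.13 p [0.5644 0.0295 0.1044] j [-0.54  0.33  0.48  1.79 -0.17  1.06  1.58] F [ 0.4 -0.7 -0.5] w 0.337
axes x [-0.001 -0.    -1.   ] y [ 0.001  1.    -0.   ] z [ 1.    -0.001 -0.001]
twist -0.035469705741847296 or 179.9645302942581
```

View pics/c16.png

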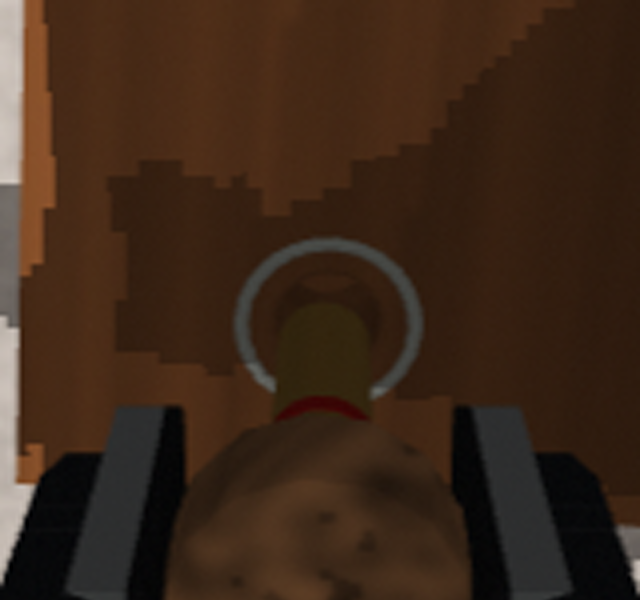

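Emit:
send_rows --grip '[220,220,220,220,220]' --pt "0 0.9 0.2" --pt "3 0.9 0.2" --pt "6 0.9 0.2" --pt "9 0.9 0.2" --pt "12 0.9 0.2" --twist '[0,0,0,0,0]'

```text
clock: 20.6
position: [0.5649, 0.0305, 0.0925]
ee_rot: [0.0, 0.707, -0.0, 0.707]
ft_force: [0.1, -0.1, -0.4]
grip_width: 0.333
```

Foot at about 0.053 with no force, so it is inside. Continue.

Emit:
send_rows --grip '[220,220,220,220,220]' --pt "4 0 0" --pt "8 0 0" --pt "12 0 0" --pt "16 0 0" --pt "19 0 0" --twist '[0,0,0,0,0]'

```text
clock: 21.02
position: [0.5648, 0.0305, 0.0733]
ee_rot: [0.0, 0.707, -0.0, 0.707]
ft_force: [0.1, -0.7, 0.1]
grip_width: 0.335
```

Emit:
send_rows --grip '[220,220,220,220,220]' --pt "1 0 0" --pt "2 0 0" --pt "3 0 0" --pt "4 0 0" --pt "4.5 0 0" --twist '[0,0,0,0,0]'

```text
clock: 21.43
position: [0.565, 0.0306, 0.0694]
ee_rot: [0.0, 0.707, -0.0, 0.707]
ft_force: [0.5, 0.4, -0.9]
grip_width: 0.329
```

Emit:
send_rows --grip '[220,220,220,220,220]' --pt "0.5 0 0" --pt "1 0 0" --pt "1.5 0 0" --pt "2 0 0" --pt "2.2 0 0" --twist '[0,0,0,0,0]'

```text
clock: 21.85
position: [0.5663, 0.0305, 0.0687]
ee_rot: [0.0, 0.706, 0.0, 0.708]
ft_force: [-1.5, -0.3, 12.9]
grip_width: 0.333
```

Floor contact at 0.0687, against 0.069 expected. Release and retreat.

Emit:
send_rows --grip '[220,190,160,120,100]' --pt "-1.5 0 0" --pt "-1.5 0 0" --pt "-1.5 0 0" --pt "-1.5 0 0" --pt "-1.5 0 0" --twist '[0,0,0,0,0]'

```text
clock: 22.27
position: [0.5648, 0.0305, 0.0685]
ee_rot: [0.0, 0.707, -0.0, 0.707]
ft_force: [-0.0, 0.0, 0.4]
grip_width: 0.606
```

Emit:
send_rows --grip '[100,100,100,100,100]' --pt "0 0 0" --pt "-5 0 0" --pt "-15 0 0" --pt "-35 0 0" --pt "-65 0 0" --twist '[0,0,0,0,0]'

```text
clock: 22.68
position: [0.5636, 0.0303, 0.1333]
ee_rot: [-0.0, 0.708, -0.001, 0.706]
ft_force: [0.2, -0.2, -0.1]
grip_width: 0.608
```

Emit:
send_rows --grip '[100,100,100,100,100]' --pt "-35 0 0" --pt "-70 0 0" --pt "-100 0 -20" --pt "-120 0 -50" --pt "-120 0 -80" --twist '[0,0,0,0,0]'

```text
clock: 23.1
position: [0.4861, 0.03, 0.2587]
ee_rot: [0.001, 0.705, -0.0, 0.71]
ft_force: [0.5, 0.9, -0.1]
grip_width: 0.605
```

```bash
python3 - <<'E'
from h import *
np.set_printoptions(precision=4,suppress=True)
go(ydir=90)
im,d=look('wrist','w17')
im,d=look('side','s17')
cv2.imwrite('pics/s17c.png',cv2.resize(im[150:400,220:420],None,fx=2.4,fy=2.4,interpolation=2))
cv2.imwrite('pics/s17d.png',cv2.resize(im[220:320,290:375],None,fx=6,fy=6,interpolation=2))
look('top','t17')
E
```

```text
t 23.1 p [0.4861 0.03   0.2587] j [-0.64 -0.02  0.48  1.8   0.01  1.35  1.41] F [ 0.5  0.9 -0.1] w 0.605
axes x [ 0.007  0.001 -1.   ] y [0.002 1.    0.001] z [ 1.    -0.002  0.007]
twist -0.10760755868488898 or 179.8923924413151
```

View pics/s17c.png

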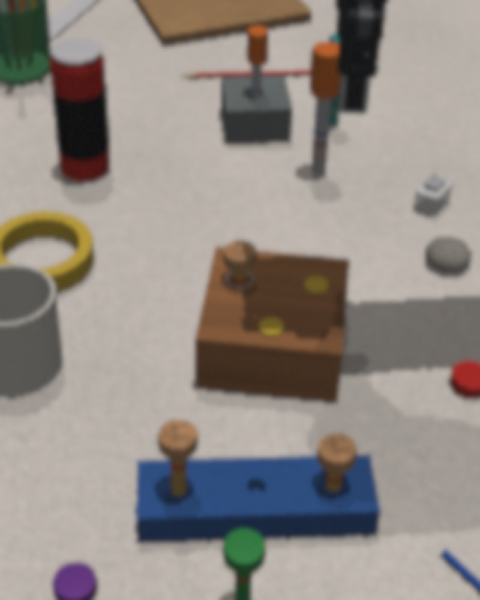

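View pics/s17d.png

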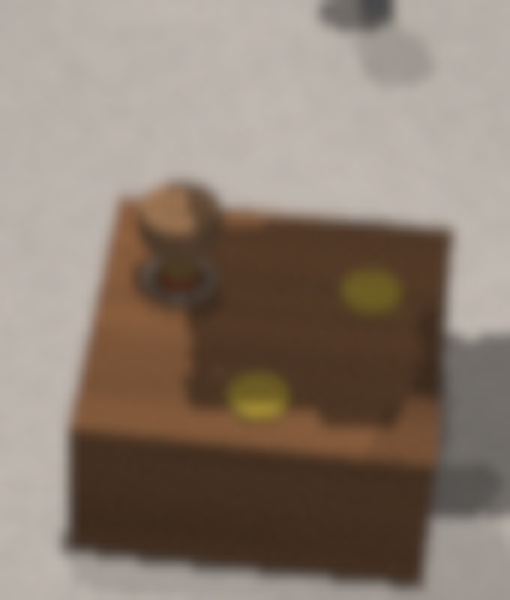

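View pics/w17.png

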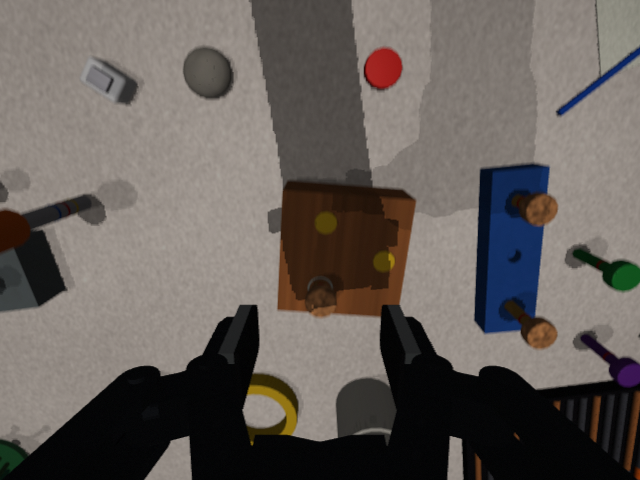

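View pics/t17.png

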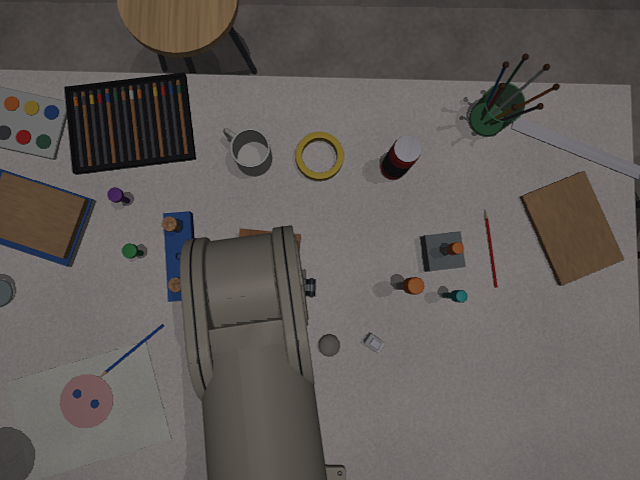

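Emit:
send_rows --grip '[100,100,100,100,100]' --pt "0 0 0" --pt "0 0 0" --pt "0 0 0" --pt "0 0 0" --pt "0 0 0" --twist '[0,0,0,0,0]'

```text
clock: 23.67
position: [0.4852, 0.0304, 0.2534]
ee_rot: [0.0, 0.707, -0.001, 0.707]
ft_force: [0.2, 0.2, -0.4]
grip_width: 0.61
```

```bash
python3 - <<'E'
from h import *
np.set_printoptions(precision=4,suppress=True)
im,d=look('wrist','w18');M=model('wrist')
P=np.array([depthpt(M,(u,v),d[v,u]) for v in range(270,325) for u in range(295,350) if d[v,u]>0])
s=P[(np.hypot(P[:,0]-.566,P[:,1]-.03)<.025)]; z=np.percentile(s[:,2],99); t=s[s[:,2]>z-.005]
print('head',z,np.median(t,0),(t.min(0)+t.max(0))/2)
T=model('top');d=np.load('pics/t17.npy'); print('rod',depthpt(T,(457,248),d[248,457]))
print(monitor.get_obs()['clock'])
manip.hand_in()
E
```

```text
head 0.09506961737149772 [0.563  0.0307 0.0936] [0.5642 0.0302 0.0929]
rod [ 0.5622 -0.3123  0.1268]
23.7167
the job is handed in; nothing more can be done
```

The hole is 30 mm deep, so post30 (the middle post in the rack) now stands in it fully home. I handed the job in at 23.7 s.

- **Depth measurement:** the rod met the floor with about 16 N when its tip was about 30 mm below the plinth's top. The wrist picture showed the red 30 mm band at the hole's mouth.
- **Rod return:** it is back upright in its stand. It touched bottom at tool height 0.0886 m, against 0.0888 m when picked up. Its top reads 0.127 m in the top camera, the same as at the start.
- **Post placement:** it touched bottom at tool height 0.0687 m, against 0.069 m expected. The head top reads 0.094 m, as it should, and the red ring sits at the white ring in the side view.
- **Rest of the scene:** the other two posts stand in the rack. The gripper is clear, and nothing I could see had moved. The arm hid part of the last top view, but the side and wrist views cover most of that area.
- **Disagreements:** camera estimates differed from the contact positions by 1–3 mm. I corrected for this by lining up the tip or foot with the hole in the wrist view. None of the checks failed.

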